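# Unhook the polariser guard and set the ring

### The arm

A 7-joint arm with a two-finger parallel gripper is mounted at the origin on the work surface. World frame = base frame: x ahead of the robot, y to its left, z up, the work surface at z = 0. Lengths are in mm, angles in degrees, forces in N, time in s.
With the tool pointing down it reaches from about 425 to 950 mm from the base axis. Payload 4.7 kg.
Tool frame: the origin (TCP) lies on the centre line of the jaws, within the pads' length; the fingertips stand arm.tcp_to_tips ahead of it and the grasp point (between the pads) is the TCP (arm.tcp_to_tips is the distance from the TCP to the fingertips, in mm); z points along the fingers, y is the direction in which the jaws open and shut (so a half turn about z gives the same grasp; the last joint's range is limited). The gripper opens to 85 mm and grips with 20 to 120 N. Pads are 22 mm wide; open, the fingers measure 114 mm over their backs; the gripper's body (76 mm by 85 mm) begins 54 mm behind the grasp point. The pads swing forward as they close: fully open they stand 13 mm farther back than shut.
Start: joints at [-70.468, 26.849, -2.785, 87.806, 1.381, 65.374, -4.715], TCP at [243.926, 629.402, 250.335] pointing down, gripper open.
Joint ranges: [-148.3, 148.3], [-19.14, 114.17], [-79.39, 73.82], [5.75, 140.21], [-59.74, 239.74], [12.07, 113.84], [-152.46, 152.46]. Speed limits (degrees/s): [147.25, 147.25, 180, 180, 180, 180, 180].

### API

Orientations are given as a 3x3 rotation matrix whose columns are the frame's x, y, z axes.
In Python, from station import arm gives the robot as it stands. The module is installed in compiled form; this text tells all that it offers.
- The arm moves only by the tool carry_out, never from a script. Its argument "plan" is a list of rows, each an object of numbers: "hand": the finger opening in m, from 0 to 0.0854; "x", "y", "z": the shift along the tool's x, y, z in m; "turn": the turn about the tool's z in degrees. A call has 1 to 20 rows; each row shifts and turns the pose as measured when the row begins, along the tool's axes as they then stand; what a row does not reach is not made up. A row lasts 1/10 s, in which the tool goes at most 50 mm and 8.59 degrees, less where a joint would pass 70% of its speed; a pose out of reach is approached as far as the arm can. A call with a gripper value outside its range is refused whole. The fingers move at their own pace and stop on an object; the grip force is fixed at half the most. Time passes only in rows, so rows that do not move let the fingers close. It gives the time, the measured TCP pose, the force and the opening at its end, in the units of the state.
- arm.read_state(): the state, without advancing time (a new reading comes with each control period).
- arm.grab_frame(name): name is "scene" or "top" or "wrist"; returns (picture, depth): 420x560x3 uint8, red, green, blue; 420x560 float32, mm along the optical axis (not along the pixel's ray), 0 where there is no reading.
- arm.camera_params(name): a dict with "fx", "fy", "cx", "cy" (pixels), "extrinsics" (4x4, takes a point from camera to world coordinates). Camera axes: x right, y down, z forward; pixel columns grow to the right and rows downward; lengths in mm; the calibration is good to about 2 mm. A picture is of the moment at which its call begins: read the wrist's pose just before it. camera_params takes no time and is no camera call; for the wrist camera it gives the pose at the moment of the call.
- arm.sign_off(): hands the job in, once; it reports no verdict.
Trained networks look in the newest picture that a camera, given by its name, has taken for a name from the list of things; names that differ only in an ending like _2 or _b are one class to them, and where a whole thing is asked for, a point or a joint stands for the part that bears it (a point fixed in the world has none). Each returns a list of dicts, best first, with "score" (0 to 1); they miss things now and then, are a little off and sometimes report something else, mostly with a low value. They report only what shows in the picture. A call takes as long as a camera call. They do not tell look-alikes from the thing itself.
- arm.silhouettes(camera, label): "region" (420x560 bool, what is visible of it) and "xy" ([column, row] as shares, 0 to 1, of the picture: columns of its width, rows of its height, amid what is visible of it).
- arm.landmark_of(camera, label): "xy" ([column, row] as shares, 0 to 1, of the picture: columns of its width, rows of its height: a listed point, or the origin of a listed thing).
The state is a dict: "t": time; "joints": joint angles; "qvel": joint speeds; "joint_efforts": joint torques, N m; "position": TCP position; "tool_rot": TCP orientation; "force": force on the tool from outside, world axes, zero at the start; "wrist_torque": the same for the moment, N m; "gripper_width": finger opening in mm.
Only numpy, scipy, OpenCV 4.12 (cv2) and the standard library are available. Lean on these libraries where they do the work, as an engineer would, in place of code of your own. Each camera call takes 0.05 s, during which the arm holds its last target. There are 200 camera calls.

### The job

Get the polariser ready for the next measurement: unhook its grey guard without forcing or dropping it (raise the grip-bar side over the retaining lip, then draw the tongue out from under the keeper) and set it down upright in the middle of the dark mat. Then turn the bared ring by its post until the scale reads 60 degrees at the index line, and let go. Leave the bottle, jar and slide box where they are.

Things in the scene. Friction and masses are not known exactly. Their poses are not given: they have to be found in the camera images.
- mount: Polariser base, white, fixed to the bench, 190 x 150 x 30 mm. Origin: on the ring's axis at bench level; x along its length, z up. The base reaches from x -82 to +108 mm and y +-75 mm. On its top (z = 30 mm) it carries the ring, a retaining lip near its -x end and a keeper near its +x end.
- lip (a point): Middle of the retaining lip's top edge: an aluminium wall across the base's -x end, 16 mm higher than the base's top, 100 mm wide, at x -71 to -65 mm of the mount. Axes as the mount's.
- keeper (a point): Point on the base's top (z = 30 mm) at x = 92 mm of the mount, below the keeper's overhang, where the tip of the guard's tongue lies at the start. The keeper is an aluminium bridge: its overhang begins at x = 82 mm, 11 mm above the base's top, and is 8 mm thick; back wall at 96 mm, cheeks at y +-30 mm. Axes as the mount's.
- ring_axis (a point): Centre of the ring's top face, 42 mm above the bench. The ring is an aluminium disc, 100 mm across, 12 mm thick, lying on the base, with a dark window in its middle. Dark marks every 10 degrees from 0 to 120 grow anticlockwise round its rim, longer ones at 0, 30, 60, 90 and 120, a dot inward of the 0 mark. Axes as the mount's (they do not turn with the ring).
- index (a point): Index: middle of a dark line on top of a small aluminium block, 6 x 16 x 12 mm, fixed on the base beside the ring's rim on the -x side (54.5 mm from the ring's axis), flush with the ring's top.
- ring (a joint): Reading of the ring's scale at the index line, in rad (60 degrees = 1.047); grows as the ring is turned clockwise seen from above; range -0.2 to 2.0. It starts between 3 and 37 degrees. Friction holds it wherever it is left; pushing the post takes about 3 N.
- post (a point): Middle of the steel post (12 mm diameter, 28 mm tall, from 42 to 70 mm above the bench) that stands on the ring 36 mm from its axis, seen from the axis at 45 degrees minus the scale reading, anticlockwise from the mount's x axis. Covered by the guard at the start.
- guard: Loose guard, a grey plastic hood 140 x 120 mm, 50 mm high, walls 4 mm, open below, 0.17 to 0.35 kg. Origin: centre of its underside. It stands over the ring on the base's top, axes nearly along the mount's, origin at about x = 8 mm there, its -x wall 3 mm behind the retaining lip and its tongue under the keeper, so it can neither be lifted straight off nor slid off.
- tongue (a point): Tip of the guard's tongue at its underside, 84 mm from the guard's centre: the tongue sticks out 14 mm from the +x wall, 50 mm wide, 5 mm thick, 10 mm of it under the keeper. To free the guard, raise its -x side over the lip, turning about this point by about 0.2 rad (it jams beyond 0.4), move it 15 to 20 mm towards -x, then lift.
- guard_mid (a point): Middle of the guard, 25 mm above its underside. Axes as the guard's.
- guard_grip (a point): Where to grip the guard: the black bar on its roof, 14 mm thick along the guard's x, 70 mm long along y, rising 36 mm above the roof. This point is on its middle, 22 mm above the roof, 72 mm above the guard's underside, 25 mm to the -x side of its centre.
- mat_top (a point): Centre of the top of the fixed dark rubber mat, 200 x 200 mm, 4 mm thick.
- bottle: Bystander: bottle, 64 mm diameter, 150 mm tall. Origin: centre of its underside.
- jar: Bystander: amber jar with black cap, 68 mm diameter, 85 mm tall. Origin: centre of its underside.
- slidebox: Bystander: white slide box 60 x 110 x 35 mm. Origin: centre of its underside.
Not all that is in view belongs to the job. Leave any turquoise or yellow look-alike of the guard alone.

How it is judged (in metres and radians):
On the way, in this order (a step that is already met when the one before it is completed fails the run):
1. the guard is off the base and stands released, upright, in the middle of the mat (horizontal distance between guard_mid and mat_top below 0.04 m and angle between guard_mid's own z axis and vertical below 0.1 rad and height (world z) of guard_mid below 0.036 m and linear speed of guard below 0.03 m/s and contact force between the fingers and guard below 0.3 N), for 0.2 s.
2. the scale reads 60 degrees at the index line (value of joint ring between 0.977 and 1.117 rad), for 0.2 s.
At the end, for the whole second after the job is handed in: The guard stands upright (within 0.1 rad) and still on the mat, its centre within 40 mm of the mat's centre, and the ring rests at a scale reading of 60 degrees, within 4 degrees (all of step 1 and all of step 2 and velocity of joint ring between -0.05 and 0.05 rad/s); the robot touches nothing.
It fails at once if the guard is forced: more than 40 N between it and the polariser base while its middle is raised more than 2 mm (contact force between guard and mount above 40 N and height (world z) of guard_mid above 0.057 m).
It fails at once if the guard is dropped: it moves faster than 0.6 m/s without the fingers on it (linear speed of guard above 0.6 m/s and contact force between the fingers and guard below 0.3 N).
It fails at once if the bottle, jar or slide box is displaced by more than 30 mm (distance of any of bottle, jar, slidebox from where it was at the start of the episode above 0.03 m).
It also fails if it takes over 54 s, if anything falls off the work surface, if the arm or the gripper's body presses on something with over 40 N, if the wrist force passes 120 N, or if a joint passes its speed limit or range.

## Working session

There is one attempt and no reset: what is moved stays moved. The work goes in short steps, Python scripts to look and compute and a tool call to move; the robot and the scene stay as the last step left them, time stands still between calls to the robot, and variables do not carry over. Pictures are saved under pics/ and viewed, about 8 in all and at most 12, crops included, and the job is handed in when it is done.

Besides the shell and the picture viewer there is one more tool, called after "Call:" as a command line: name --argument value ..., lists and objects as JSON in quotes. carry_out: Moves the arm, as the interface text tells. Its arguments: {"type":"object","properties":{"plan":{"type":"array"}},"required":["plan"]}

```bash
mkdir -p pics
cat > h.py <<'E'
import numpy as np, cv2
from station import arm
def cam(n):
    P=arm.camera_params(n); p,d=arm.grab_frame(n); return P,p,d
def w(P,d,xy,z=None):
    u,v=xy[0]*560,xy[1]*420
    E=np.array(P['extrinsics']); r=np.array([(u-P['cx'])/P['fx'],(v-P['cy'])/P['fy'],1])
    if z is None:
        a=d[max(0,int(v)-2):int(v)+3,max(0,int(u)-2):int(u)+3]; a=a[a>0]
        k=np.median(a) if a.size else 0
    else: k=(z-E[2,3])/(E[:3,:3]@r)[2]
    return E[:3,:3]@(r*k)+E[:3,3]
def save(n,p,s=1): cv2.imwrite('pics/'+n,cv2.resize(p[:,:,::-1],None,fx=s,fy=s))
E
python3 - <<'E'
from h import *
np.set_printoptions(precision=1,suppress=True)
s=arm.read_state(); print(s['t'],s['position'],s['tool_rot'],arm.tcp_to_tips)
ims=[]
for c in ['scene','top']:
    P,p,d=cam(c); ims.append(p); np.savez(c,p=p,d=d)
    for l,z in [('guard_grip',102),('guard',30),('guard_mid',55),('tongue',30),('lip',46),('index',42),('keeper',30),('ring_axis',42),('mat_top',4),('bottle',0),('jar',0),('slidebox',0)]:
        for o in arm.landmark_of(c,l)[:3]:
            print(c,l,round(o['score'],2),np.array(o['xy'])*[560,420],w(P,d,o['xy'],z),w(P,d,o['xy']))
save('a.png',np.vstack(ims)[:, :],0.7)
E
```

```text
0.0 [243.7 628.9 249.3] [[-0.9  0.4 -0. ]
 [ 0.4  0.9 -0. ]
 [-0.  -0.  -1. ]] 19.0
scene guard_grip 0.97 [380.7 238.2] [194.3 319.  102. ] [185.  310.4  86.4]
scene guard_grip 0.91 [245.8 250.5] [563.  180.3 102. ] [565.9 186.8 111.8]
scene guard_grip 0.81 [228.9 341.6] [722.1 414.3 102. ] [719.1 405.2  82.8]
scene guard 0.84 [235.7 349.5] [704.3 408.8  30. ] [712.8 432.3  82.1]
scene guard 0.74 [321.8 275.3] [383.8 313.3  30. ] [392.7 324.5  51.4]
scene guard 0.73 [370.5 398. ] [462.4 678.8  30. ] [469.  683.3  48.9]
scene guard_mid 0.78 [239.  346.4] [697.2 416.3  55. ] [702.  428.9  82.8]
scene guard_mid 0.75 [320.3 270.2] [388.9 309.4  55. ] [394.1 316.1  67.5]
scene guard_mid 0.73 [234.6 264.8] [600.3 180.3  55. ] [606.2 195.5  78.8]
scene tongue 0.9 [215.  282.7] [670.2 194.9  30. ] [673.7 206.4  48.6]
scene tongue 0.66 [261.5 328.3] [616.5 385.1  30. ] [621.1 394.3  49.6]
scene tongue 0.65 [409.7 256.1] [112.7 375.1  30. ] [101.6 366.6  12.1]
scene keeper 0.89 [213.5 279.6] [669.8 183.3  30. ] [673.2 194.5  47.9]
scene mat_top 0.56 [220.4 194.2] [ 509.6 -133.3    4. ] [ 509.7
[... 974 characters left out ...]
 0.82 [116.1 194. ] [459.5 661.1  55. ] [460.2 662.6  50. ]
top tongue 0.81 [235.7 241.5] [302.5 228.1  30. ] [303.6 230.1   2.8]
top tongue 0.68 [199.  157.2] [607.4 373.8  30. ] [612.8 377.8   3.4]
top lip 0.64 [255.2 183.9] [511.8 164.1  46. ] [512.9 164.4  38.8]
top index 0.77 [253.4 178. ] [534.  171.4  42. ] [527.7 169.8  79.8]
top keeper 0.64 [248.7 140.3] [676.1 193.9  30. ] [671.4 192.8  49.8]
top mat_top 0.55 [339.6 189.6] [ 506. -147.    4.] [ 505.9 -146.9    4.7]
top bottle 0.86 [164.1 178.5] [529.5 504.1  -0. ] [512.8 481.6 104.8]
top jar 0.88 [420.6 219. ] [ 405.6 -448.4    0. ] [ 397.8 -425.9   81.5]
top slidebox 0.65 [427.4 177.9] [ 559.9 -474.2    0. ] [ 554.  -464.4   33.7]
```

View pics/a.png

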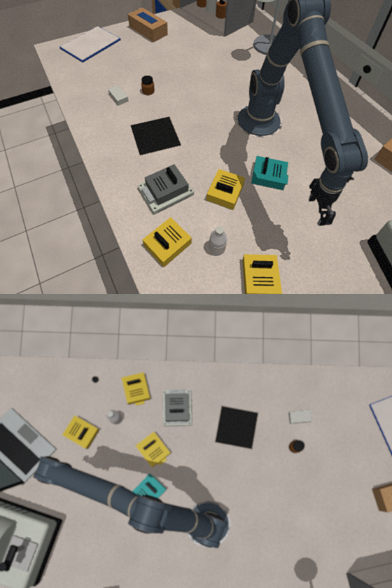

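Run:
```python
from h import *
np.set_printoptions(precision=3,suppress=True)
s=arm.read_state(); print(s['tool_rot'])
P=arm.camera_params('top'); d=np.load('top.npz')['d']; E=np.array(P['extrinsics'])
v,u=np.mgrid[:420,:560]
X=np.stack([(u-P['cx'])/P['fx']*d,(v-P['cy'])/P['fy']*d,d],-1)@E[:3,:3].T+E[:3,3]
def fit(a,b,x0=470,x1=720,y0=60,y1=290):
    m=(X[...,2]>a)&(X[...,2]<b)&(X[...,0]>x0)&(X[...,0]<x1)&(X[...,1]>y0)&(X[...,1]<y1)
    n,l,st,c=cv2.connectedComponentsWithStats(m.astype(np.uint8))
    k=1+np.argmax(st[1:,4]); q=X[l==k][:,:2].astype(np.float32); print(a,b,len(q),q.mean(0),cv2.minAreaRect(q))
fit(70,125);fit(74,88);fit(105,125);fit(22,125)
fit(2,8,380,640,-280,-10)
p=np.load('top.npz')['p']; g=(p.max(-1)<60)&(abs(X[...,0]-506)<160)&(abs(X[...,1]+147)<160)
n,l,st,c=cv2.connectedComponentsWithStats(g.astype(np.uint8));k=1+np.argmax(st[1:,4]);q=X[l==k][:,:2].astype(np.float32);print(cv2.minAreaRect(q))
```

```text
[[-0.932  0.361  0.   ]
 [ 0.361  0.932  0.   ]
 [ 0.     0.    -1.   ]]
70 125 1266 [590.283 176.153] ((591.7826538085938, 176.56704711914062), (143.13653564453125, 118.48695373535156), 3.601505994796753)
74 88 1003 [593.7   177.004] ((591.4568481445312, 176.54652404785156), (142.13868713378906, 118.48695373535156), 3.601506233215332)
105 125 79 [565.478 177.29 ] ((565.8739013671875, 176.34352111816406), (13.509917259216309, 67.02946472167969), 3.3335602283477783)
22 125 2053 [590.357 174.805] ((597.6784057617188, 176.36032104492188), (191.02252197265625, 150.39076232910156), 3.7572689056396484)
2 8 1257 [ 509.099 -142.096] ((504.34442138671875, -137.9708251953125), (251.7593536376953, 229.4040069580078), 82.00373840332031)
((503.8711242675781, -140.44937133789062), (190.3126678466797, 191.12631225585938), 81.09514617919922)
```

Call:
carry_out --plan '[{"x": -0.0387, "y": -0.0255, "hand": 0.085}, {"x": -0.0387, "y": -0.0255}, {"x": -0.0387, "y": -0.0255}, {"x": -0.0387, "y": -0.0255}, {"x": -0.0387, "y": -0.0255}, {"x": -0.0387, "y": -0.0255}, {"x": -0.0387, "y": -0.0255}, {"x": -0.0387, "y": -0.0255}, {"x": -0.0387, "y": -0.0255}, {"x": -0.0387, "y": -0.0255}, {"x": -0.0387, "y": -0.0255}, {"x": -0.0387, "y": -0.0255}, {"turn": -8.3}, {"turn": -8.3}, {"turn": -8.2}, {"x": 0}]'

```text
schema error: expected keys hand, x, y, z, turn
```

Call:
carry_out --plan '[{"x": -0.0387, "y": -0.0255, "z": 0, "turn": 0, "hand": 0.085}, {"x": -0.0387, "y": -0.0255, "z": 0, "turn": 0, "hand": 0.085}, {"x": -0.0387, "y": -0.0255, "z": 0, "turn": 0, "hand": 0.085}, {"x": -0.0387, "y": -0.0255, "z": 0, "turn": 0, "hand": 0.085}, {"x": -0.0387, "y": -0.0255, "z": 0, "turn": 0, "hand": 0.085}, {"x": -0.0387, "y": -0.0255, "z": 0, "turn": 0, "hand": 0.085}, {"x": -0.0387, "y": -0.0255, "z": 0, "turn": 0, "hand": 0.085}, {"x": -0.0387, "y": -0.0255, "z": 0, "turn": 0, "hand": 0.085}, {"x": -0.0387, "y": -0.0255, "z": 0, "turn": 0, "hand": 0.085}, {"x": -0.0387, "y": -0.0255, "z": 0, "turn": 0, "hand": 0.085}, {"x": -0.0387, "y": -0.0255, "z": 0, "turn": 0, "hand": 0.085}, {"x": -0.0387, "y": -0.0255, "z": 0, "turn": 0, "hand": 0.085}, {"x": 0, "y": 0, "z": 0, "turn": -8.3, "hand": 0.085}, {"x": 0, "y": 0, "z": 0, "turn": -8.3, "hand": 0.085}, {"x": 0, "y": 0, "z": 0, "turn": -8.2, "hand": 0.085}, {"x": 0, "y": 0, "z": 0, "turn": 0, "hand": 0.085}]'

```text
t: 2.9
position: [580.5, 158.9, 249.4]
tool_rot: [[-0.997, -0.079, 0.004], [-0.079, 0.997, 0.004], [-0.005, 0.004, -1.0]]
force: [0.1, -0.2, 0.7]
gripper_width: 85.1
```

```bash
cat >> h.py <<'E'
def cloud(P,d):
    E=np.array(P['extrinsics']); v,u=np.mgrid[:420,:560]
    return np.stack([(u-P['cx'])/P['fx']*d,(v-P['cy'])/P['fy']*d,d],-1)@E[:3,:3].T+E[:3,3]
def big(X,m):
    n,l,st,c=cv2.connectedComponentsWithStats(m.astype(np.uint8)); k=1+np.argmax(st[1:,4]); q=X[l==k]
    return len(q),q.mean(0),cv2.minAreaRect(q[:,:2].astype(np.float32))
E
python3 - <<'E'
from h import *
P,p,d=cam('wrist'); X=cloud(P,d); save('b.png',p); Z=X[...,2]
s=arm.read_state();print(s['position'])
for a,b in [(76,84),(108,122)]:
    print(a,b,*big(X,(d>0)&(Z>a)&(Z<b)&(abs(X[...,0]-590)<110)&(abs(X[...,1]-176)<90)))
for o in arm.landmark_of('wrist','guard_grip')[:2]: print(o, w(P,d,o['xy'],102))
E
```

```text
[580.5137587  158.70461975 249.40075698]
76 84 21031 [588.45641583 177.02902155  79.80225283] ((591.8629760742188, 177.76283264160156), (140.70384216308594, 120.42535400390625), 2.8709616661071777)
108 122 1982 [565.57941616 176.30917241 115.19538148] ((566.7218627929688, 176.60348510742188), (14.940112113952637, 70.04513549804688), 2.657010078430176)
{'xy': [0.5427, 0.4164], 'score': 0.92} [564.66286484 177.28147705 102.        ]
{'xy': [0.9204, 0.8064], 'score': 0.79} [694.96227456 375.31971149 102.        ]
```

View pics/b.png

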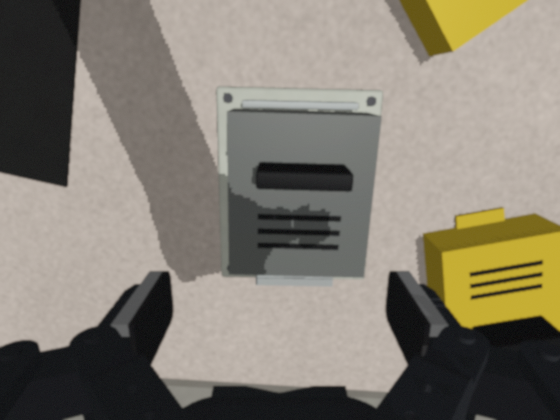

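Call:
carry_out --plan '[{"x": 0.0126, "y": 0.0185, "z": 0, "turn": 1.5, "hand": 0.085}, {"x": 0, "y": 0, "z": 0.04, "turn": 0, "hand": 0.085}, {"x": 0, "y": 0, "z": 0.03, "turn": 0, "hand": 0.085}, {"x": 0, "y": 0, "z": 0.02, "turn": 0, "hand": 0.085}, {"x": 0, "y": 0, "z": 0, "turn": 0, "hand": 0.085}, {"x": 0, "y": 0, "z": 0, "turn": 0, "hand": 0.085}]'

```text
t: 3.6
position: [567.5, 180.5, 159.3]
tool_rot: [[-0.999, -0.039, 0.01], [-0.038, 0.999, 0.006], [-0.01, 0.006, -1.0]]
force: [0.5, 0.6, 0.2]
gripper_width: 84.6
```

Run:
```python
from h import *
P,p,d=cam('wrist'); X=cloud(P,d); Z=X[...,2]
s=arm.read_state();print(s['position'],s['tool_rot'])
R=np.array(s['tool_rot']);T=(X-np.array(s['position']))@R
for sg in (1,-1):
    m=(d>0)&(sg*T[...,1]>38)&(sg*T[...,1]<62)&(abs(T[...,0])<14)&(T[...,2]<30)
    q=T[m]; print(sg,len(q),np.percentile(q[:,2],[50,90,98,99.8]), np.percentile(sg*q[:,1],[1,50,99]),np.percentile(q[:,0],[1,50,99]))
print(*big(X,(d>0)&(Z>108)&(Z<122)&(abs(X[...,0]-566)<40)&(abs(X[...,1]-176)<38)))
```

```text
[567.33505138 180.54079129 159.39953263] [[-0.99919774 -0.03884615  0.00973894]
 [-0.03878797  0.99922888  0.00609346]
 [-0.00996814  0.00571082 -0.99993401]]
1 10023 [-41.32856627  -7.91920232   1.65343924   5.78704602] [39.68641076 48.73451264 61.87023441] [-10.09202169   6.89640448  13.08289433]
-1 10774 [-42.78568587  -8.72174933   1.327017     5.37316575] [39.17807027 49.0297425  61.79367248] [-10.04930929   6.81754068  12.89291604]
4237 [564.80070169 176.63413296 114.9272398 ] ((566.0479125976562, 176.72927856445312), (14.53288745880127, 70.22383117675781), 2.921279191970825)
```

Call:
carry_out --plan '[{"x": 0.0016, "y": -0.004, "z": 0.01, "turn": 0, "hand": 0.085}, {"x": 0, "y": 0, "z": 0.02, "turn": 0, "hand": 0.085}, {"x": 0, "y": 0, "z": 0.018, "turn": 0, "hand": 0.085}, {"x": 0, "y": 0, "z": 0.01, "turn": 0, "hand": 0.085}, {"x": 0, "y": 0, "z": 0.0, "turn": 0, "hand": 0.085}, {"x": 0, "y": 0, "z": 0, "turn": 0, "hand": 0.085}]'

```text
t: 4.25
position: [570.4, 176.6, 104.5]
tool_rot: [[-0.999, -0.035, 0.021], [-0.035, 0.999, 0.01], [-0.021, 0.009, -1.0]]
force: [-0.2, 0.3, -0.0]
gripper_width: 84.8
```

Call:
carry_out --plan '[{"x": 0.0044, "y": 0, "z": 0.007, "turn": 0, "hand": 0.085}, {"x": 0, "y": 0, "z": 0, "turn": 0, "hand": 0.085}, {"x": 0, "y": 0, "z": 0.0, "turn": 0, "hand": 0.06}, {"x": 0, "y": 0, "z": 0, "turn": 0, "hand": 0.06}, {"x": 0, "y": 0, "z": 0, "turn": 0, "hand": 0.06}, {"x": 0, "y": 0, "z": 0, "turn": 0, "hand": 0.06}]'

```text
t: 4.85
position: [566.9, 176.9, 99.3]
tool_rot: [[-0.999, -0.035, 0.025], [-0.035, 0.999, 0.011], [-0.025, 0.01, -1.0]]
force: [-0.3, 0.3, -0.8]
gripper_width: 69.3
```

Call:
carry_out --plan '[{"x": 0, "y": 0, "z": -0.003, "turn": 0, "hand": 0.06}, {"x": 0, "y": 0, "z": -0.003, "turn": 0, "hand": 0.06}, {"x": -0.0015, "y": 0, "z": -0.003, "turn": 0, "hand": 0.06}, {"x": -0.0015, "y": 0, "z": -0.003, "turn": 0, "hand": 0.06}, {"x": 0, "y": 0, "z": 0, "turn": 0, "hand": 0.06}]'

```text
t: 5.35
position: [567.8, 176.3, 109.0]
tool_rot: [[-0.999, -0.035, 0.019], [-0.035, 0.999, 0.009], [-0.02, 0.009, -1.0]]
force: [1.4, 0.6, -6.2]
gripper_width: 69.0
```

Call:
carry_out --plan '[{"x": -0.003, "y": 0, "z": -0.003, "turn": 0, "hand": 0.06}, {"x": -0.003, "y": 0, "z": -0.004, "turn": 0, "hand": 0.06}, {"x": -0.0025, "y": 0, "z": -0.004, "turn": 0, "hand": 0.06}, {"x": 0, "y": 0, "z": 0, "turn": 0, "hand": 0.06}]'

```text
t: 5.75
position: [574.7, 176.2, 118.4]
tool_rot: [[-0.999, -0.036, 0.013], [-0.036, 0.999, 0.007], [-0.014, 0.007, -1.0]]
force: [0.9, 0.9, -8.6]
gripper_width: 68.9
```

Call:
carry_out --plan '[{"x": -0.002, "y": 0, "z": -0.004, "turn": 0, "hand": 0.06}, {"x": -0.002, "y": 0, "z": -0.004, "turn": 0, "hand": 0.06}, {"x": 0, "y": 0, "z": 0, "turn": 0, "hand": 0.06}]'

```text
t: 6.05
position: [578.4, 175.8, 126.3]
tool_rot: [[-0.999, -0.036, 0.012], [-0.036, 0.999, 0.007], [-0.012, 0.006, -1.0]]
force: [1.8, 0.5, -10.4]
gripper_width: 69.1
```

Run:
```python
from h import *
P,p,d=cam('scene'); c=p[180:330,140:320]; save('c.png',c,4)
P,p,d=cam('wrist'); X=cloud(P,d);g=(d>0)&(abs(X[...,1]-177)<25)&(X[...,2]>82)
for x in range(500,680,12):
    m=(d>0)&(abs(X[...,1]-215)<12)&(abs(X[...,0]-x)<6)
    if m.sum()>5: print(x,m.sum(),np.median(X[...,2][m]).round(1))
```

```text
500 847 27.6
512 1139 45.0
524 2798 102.8
536 1822 113.7
548 1611 111.3
560 5491 163.6
572 4946 141.4
584 987 148.7
620 514 96.1
632 752 93.9
644 680 91.4
656 401 89.2
668 26 87.2
```

View pics/c.png

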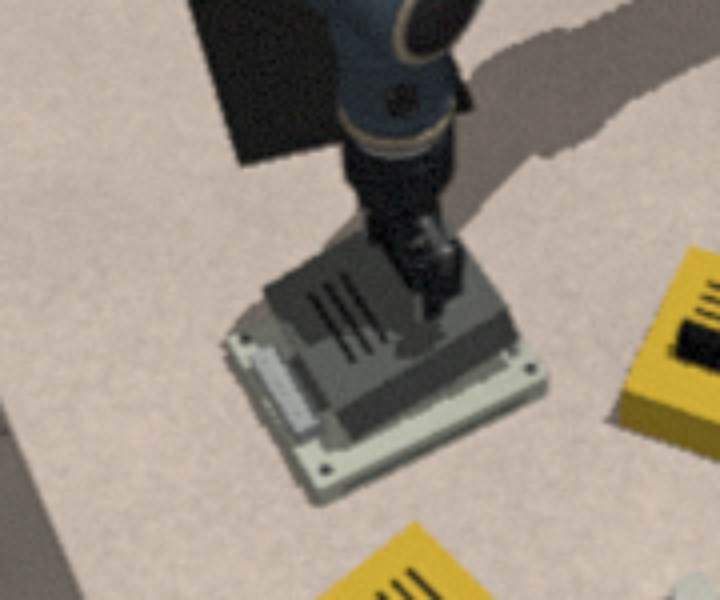

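Call:
carry_out --plan '[{"x": 0.004, "y": 0, "z": 0, "turn": 0, "hand": 0.06}, {"x": 0.005, "y": 0, "z": 0, "turn": 0, "hand": 0.06}, {"x": 0.005, "y": 0, "z": 0, "turn": 0, "hand": 0.06}, {"x": 0.005, "y": 0, "z": 0, "turn": 0, "hand": 0.06}, {"x": 0, "y": 0, "z": 0, "turn": 0, "hand": 0.06}]'

```text
t: 6.65
position: [559.6, 175.7, 130.1]
tool_rot: [[-0.999, -0.035, 0.019], [-0.035, 0.999, 0.009], [-0.019, 0.008, -1.0]]
force: [0.1, -0.2, -2.8]
gripper_width: 68.9
```

Call:
carry_out --plan '[{"x": 0, "y": 0, "z": -0.01, "turn": 0, "hand": 0.06}, {"x": 0, "y": 0, "z": -0.02, "turn": 0, "hand": 0.06}, {"x": 0, "y": 0, "z": -0.02, "turn": 0, "hand": 0.06}, {"x": 0, "y": 0, "z": -0.01, "turn": 0, "hand": 0.06}, {"x": 0.004, "y": -0.015, "z": 0, "turn": 0, "hand": 0.06}, {"x": 0.007, "y": -0.03, "z": 0, "turn": 0, "hand": 0.06}, {"x": 0.0084, "y": -0.035, "z": 0, "turn": 0, "hand": 0.06}, {"x": 0.0084, "y": -0.035, "z": 0, "turn": 0, "hand": 0.06}, {"x": 0.0084, "y": -0.035, "z": 0, "turn": 0, "hand": 0.06}, {"x": 0.0084, "y": -0.035, "z": 0, "turn": 0, "hand": 0.06}, {"x": 0.0084, "y": -0.035, "z": 0, "turn": 0, "hand": 0.06}, {"x": 0.0084, "y": -0.035, "z": 0, "turn": 0, "hand": 0.06}, {"x": 0.006, "y": -0.03, "z": 0, "turn": 0, "hand": 0.06}, {"x": 0.003, "y": -0.015, "z": 0, "turn": 0, "hand": 0.06}, {"x": 0, "y": 0, "z": 0, "turn": 0, "hand": 0.06}]'

```text
t: 8.15
position: [487.4, -149.1, 186.1]
tool_rot: [[-1.0, -0.028, 0.013], [-0.028, 1.0, 0.006], [-0.013, 0.006, -1.0]]
force: [-0.5, 0.5, -3.0]
gripper_width: 68.8
```

Run:
```python
from h import *
P,p,d=cam('wrist'); X=cloud(P,d); save('d.png',p); Pt,pt,dt=cam('top'); Xt=cloud(Pt,dt)
P_=np.load('top.npz')
# mat from the first top frame, at z=4 plane
g=(P_['p'].max(-1)<60); Xo=cloud(Pt,P_['d']); g&=(abs(Xo[...,0]-506)<140)&(abs(Xo[...,1]+147)<140)&(Xo[...,2]<15)
print('mat top cam',*big(Xo,g))
g=(p.max(-1)<60)&(d>0)&(abs(X[...,2]-4)<8); q=X[g]; print('wrist dark', len(q), q.min(0),q.max(0))
for r in ((76,300),):
  print('guard',*big(Xt,(Xt[...,2]>70)&(Xt[...,2]<200)&(abs(Xt[...,0]-506)<140)&(abs(Xt[...,1]+147)<90)))
for x in range(440,600,12):
    m=(d>0)&(abs(X[...,1]+105)<12)&(abs(X[...,0]-x)<6)
    if m.sum()>5: print(x,m.sum(),np.median(X[...,2][m]).round(1))
```

```text
mat top cam 2517 [ 503.49097136 -140.06038799    4.06345457] ((503.8711242675781, -140.44937133789062), (190.3126678466797, 191.12631225585938), 81.09514617919922)
wrist dark 10383 [ 393.10550118 -228.41564493    1.07806133] [448.29189155 -28.61104853   6.93634678]
guard 525 [ 503.77258742 -108.47575275  157.37176179] ((501.41717529296875, -113.77482604980469), (58.89550018310547, 147.9055938720703), 89.26705932617188)
440 2448 173.8
452 1686 172.1
464 1843 170.0
476 8705 221.0
488 2548 227.4
500 222 226.9
524 148 157.1
536 642 155.6
548 641 153.4
560 477 151.1
572 149 149.1
```

View pics/d.png

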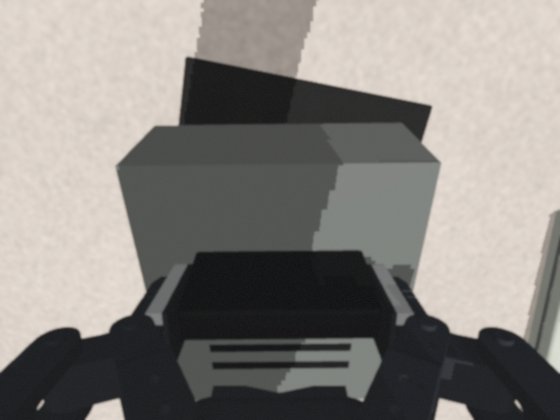

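Call:
carry_out --plan '[{"x": -0.0048, "y": 0.0075, "z": 0.01, "turn": 0, "hand": 0.06}, {"x": 0, "y": 0, "z": 0.02, "turn": 0, "hand": 0.06}, {"x": 0, "y": 0, "z": 0.02, "turn": 0, "hand": 0.06}, {"x": 0, "y": 0, "z": 0.015, "turn": 0, "hand": 0.06}, {"x": 0, "y": 0, "z": 0.01, "turn": 0, "hand": 0.06}, {"x": 0, "y": 0, "z": 0, "turn": 0, "hand": 0.06}]'

```text
t: 8.85
position: [497.4, -124.2, 105.8]
tool_rot: [[-0.999, -0.051, 0.014], [-0.05, 0.999, 0.014], [-0.014, 0.013, -1.0]]
force: [0.4, 0.3, -3.7]
gripper_width: 69.0
```

Call:
carry_out --plan '[{"x": 0.006, "y": -0.0172, "z": 0, "turn": 0, "hand": 0.06}, {"x": 0, "y": 0, "z": 0, "turn": 0, "hand": 0.06}, {"x": 0, "y": 0, "z": 0.004, "turn": 0, "hand": 0.06}, {"x": 0, "y": 0, "z": 0.003, "turn": 0, "hand": 0.06}, {"x": 0, "y": 0, "z": 0, "turn": 0, "hand": 0.06}]'

```text
t: 9.35
position: [495.1, -137.3, 98.8]
tool_rot: [[-0.998, -0.058, 0.017], [-0.057, 0.998, 0.016], [-0.017, 0.015, -1.0]]
force: [-0.0, 0.8, -2.8]
gripper_width: 68.2
```

Call:
carry_out --plan '[{"x": 0.001, "y": -0.002, "z": 0.004, "turn": 0, "hand": 0.06}, {"x": 0.0025, "y": 0, "z": 0.004, "turn": 0, "hand": 0.06}, {"x": 0.0025, "y": 0, "z": 0.004, "turn": 0, "hand": 0.06}, {"x": 0.0025, "y": 0, "z": 0.004, "turn": 0, "hand": 0.06}, {"x": 0, "y": 0, "z": 0, "turn": 0, "hand": 0.06}]'

```text
t: 9.85
position: [487.2, -139.8, 84.8]
tool_rot: [[-0.998, -0.058, 0.02], [-0.058, 0.998, 0.016], [-0.021, 0.015, -1.0]]
force: [0.0, -0.2, -1.7]
gripper_width: 68.5
```

Call:
carry_out --plan '[{"x": 0.0025, "y": 0, "z": 0.004, "turn": 0, "hand": 0.06}, {"x": 0.0025, "y": 0, "z": 0.004, "turn": 0, "hand": 0.06}, {"x": 0.001, "y": 0, "z": 0.002, "turn": 0, "hand": 0.06}, {"x": 0, "y": 0, "z": 0, "turn": 0, "hand": 0.06}]'

```text
t: 10.25
position: [481.5, -140.1, 77.0]
tool_rot: [[-0.998, -0.058, 0.023], [-0.058, 0.998, 0.016], [-0.024, 0.015, -1.0]]
force: [-1.3, 0.2, 3.1]
gripper_width: 68.8
```

Run:
```python
from h import *
P,p,d=cam('wrist'); X=cloud(P,d)
for x in range(400,600,12):
    m=(d>0)&(abs(X[...,1]+105)<12)&(abs(X[...,0]-x)<6)
    if m.sum()>5: print(x,m.sum(),np.median(X[...,2][m]).round(1))
```

```text
400 1160 -0.3
412 1123 3.2
424 1069 3.7
436 2903 56.7
448 1661 58.3
460 4424 130.4
472 7010 92.8
484 1176 93.8
496 18 90.9
508 9 56.9
520 992 56.3
532 970 55.9
544 593 55.6
556 27 55.0
```

Call:
carry_out --plan '[{"x": 0.001, "y": 0, "z": 0.002, "turn": 0, "hand": 0.06}, {"x": 0, "y": 0, "z": 0.001, "turn": 0, "hand": 0.06}, {"x": 0, "y": 0, "z": 0, "turn": 0, "hand": 0.06}]'

```text
t: 10.6
position: [480.5, -140.0, 75.5]
tool_rot: [[-0.998, -0.058, 0.024], [-0.058, 0.998, 0.017], [-0.025, 0.015, -1.0]]
force: [-2.1, 1.3, 5.1]
gripper_width: 68.9
```

Call:
carry_out --plan '[{"x": 0, "y": 0, "z": 0, "turn": 0, "hand": 0.085}, {"x": 0, "y": 0, "z": 0, "turn": 0, "hand": 0.085}, {"x": 0, "y": 0, "z": 0, "turn": 0, "hand": 0.085}, {"x": 0, "y": 0, "z": 0, "turn": 0, "hand": 0.085}, {"x": 0, "y": 0, "z": -0.01, "turn": 0, "hand": 0.085}, {"x": 0, "y": 0, "z": -0.02, "turn": 0, "hand": 0.085}, {"x": 0, "y": 0, "z": -0.04, "turn": 0, "hand": 0.085}, {"x": 0, "y": 0, "z": -0.05, "turn": 0, "hand": 0.085}, {"x": 0, "y": 0, "z": -0.05, "turn": 0, "hand": 0.085}, {"x": 0, "y": 0, "z": 0, "turn": 0, "hand": 0.085}]'

```text
t: 11.6
position: [476.5, -143.4, 252.4]
tool_rot: [[-0.998, -0.057, 0.022], [-0.057, 0.998, 0.016], [-0.023, 0.015, -1.0]]
force: [1.0, -0.1, 0.9]
gripper_width: 85.0
```

Run:
```python
from h import *
P,p,d=cam('wrist'); X=cloud(P,d)
m=(d>0)&(X[...,2]>45)&(X[...,2]<62)&(abs(X[...,0]-504)<110)&(abs(X[...,1]+140)<90)
print('roof',*big(X,m)); q=X[m]; print(np.linalg.lstsq(np.c_[q[:,:2]-[504,-140],np.ones(len(q))],q[:,2],rcond=None)[0])
g=(p.max(-1)<60)&(d>0)&(abs(X[...,2]-4)<8); q=X[g]; print('mat',len(q),cv2.minAreaRect(q[:,:2].astype(np.float32)))
P,p,d=cam('top'); X=cloud(P,d); Z=X[...,2]
a=p[130:225,220:300]; cv2.imwrite('pics/e.png',cv2.resize(a[:,:,::-1],None,fx=7,fy=6,interpolation=cv2.INTER_CUBIC))
m=(Z>55)&(Z<90)&(abs(X[...,0]-584)<50)&(abs(X[...,1]-176)<50); print('post', X[m].mean(0),m.sum())
for l,z in (('post',56),('ring_axis',42),('index',42)):
  for c in ('top',):
    for o in arm.landmark_of(c,l)[:2]: print(l,o,w(P,d,o['xy'],z))
```

```text
roof 17270 [ 500.45127702 -138.40287553   53.82500283] ((504.2240295410156, -137.91307067871094), (140.91162109375, 120.35560607910156), 4.097202301025391)
[ 1.41244062e-03 -1.63991263e-03  5.38326343e+01]
mat 14161 ((504.60101318359375, -140.5716094970703), (196.2598876953125, 197.18255615234375), 80.84146118164062)
post [607.08879513 178.51062685  66.85663568] 12
post {'xy': [0.4511, 0.3643], 'score': 0.65} [623.24284322 176.67513022  56.        ]
ring_axis {'xy': [0.442, 0.3929], 'score': 0.67} [581.17357717 194.42135697  42.        ]
index {'xy': [0.4507, 0.4221], 'score': 0.62} [536.47036896 175.19408041  42.        ]
```

View pics/e.png

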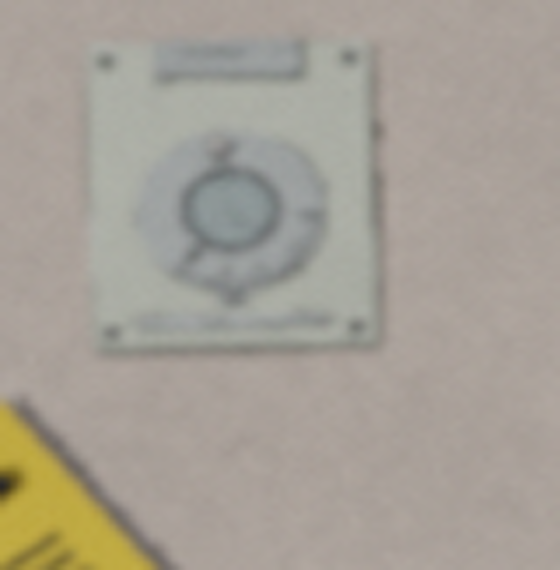

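Call:
carry_out --plan '[{"x": -0.0137, "y": 0.036, "z": 0, "turn": 0, "hand": 0.04}, {"x": -0.0137, "y": 0.036, "z": 0, "turn": 0, "hand": 0.04}, {"x": -0.0137, "y": 0.036, "z": 0, "turn": 0, "hand": 0.04}, {"x": -0.0137, "y": 0.036, "z": 0, "turn": 0, "hand": 0.04}, {"x": -0.0137, "y": 0.036, "z": 0, "turn": 0, "hand": 0.04}, {"x": -0.0137, "y": 0.036, "z": 0, "turn": 0, "hand": 0.04}, {"x": -0.0137, "y": 0.036, "z": 0, "turn": 0, "hand": 0.04}, {"x": -0.0137, "y": 0.036, "z": 0, "turn": 0, "hand": 0.04}, {"x": 0, "y": 0, "z": 0, "turn": 0, "hand": 0.04}, {"x": 0, "y": 0, "z": 0, "turn": 0, "hand": 0.04}]'

```text
t: 12.85
position: [560.3, 160.6, 227.9]
tool_rot: [[-0.998, -0.051, -0.032], [-0.052, 0.999, 0.013], [0.031, 0.014, -0.999]]
force: [0.6, -0.6, -0.7]
gripper_width: 40.0
```

```bash
cat > ring.py <<'E'
from h import *
import sys
P,p,d=cam('wrist'); X=cloud(P,d); Z=X[...,2]
s=arm.read_state(); print(s['position'],s['tool_rot'][0])
near=(d>0)&(abs(X[...,0]-584)<110)&(abs(X[...,1]-176)<85)
n,c,r=big(X,near&(Z>22)&(Z<80)); print('base',r)
m=near&(Z>62)&(Z<74)&(np.hypot(X[...,0]-584,X[...,1]-176)<50); print('post top',m.sum(), X[m].mean(0) if m.any() else '')
for l,z in (('post',70),('ring_axis',42),('index',42),('keeper',30),('lip',46)):
    for o in arm.landmark_of('wrist',l)[:1]: print(l,round(o['score'],2),np.array(o['xy'])*[560,420],w(P,d,o['xy'],z))
# rectified top view of the plane z=42, mount axes unknown: world x right, y up, 5 px/mm
E=np.array(P['extrinsics']);K=np.array([[P['fx'],0,P['cx']],[0,P['fy'],P['cy']],[0,0,1]])
S=4;cx,cy=583.5,176
A=np.array([[1/S,0,cx-75],[0,-1/S,cy+70],[0,0,42],[0,0,1]])
H=K@np.linalg.inv(E)[:3]@A
rec=cv2.warpPerspective(p,np.linalg.inv(H),(600,560)); save(sys.argv[1],rec)
E
python3 ring.py f.png
```

```text
[559.98115724 161.14129274 227.85685418] [-0.99813925 -0.05170456 -0.03232132]
base ((596.6876220703125, 177.26016235351562), (188.36997985839844, 150.3010711669922), 3.340331554412842)
post top 186 [618.41649962 183.65387521  68.60428575]
post 0.87 [297.472 261.114] [614.72789483 181.55145853  70.        ]
ring_axis 0.87 [294.504 217.098] [585.17779239 178.68862133  42.        ]
index 0.69 [293.72  153.804] [529.34767176 174.47612424  42.        ]
keeper 0.91 [289.8   302.988] [677.37504496 180.55398956  30.        ]
lip 0.84 [296.52  139.902] [517.26600657 175.82617532  46.        ]
```

View pics/f.png

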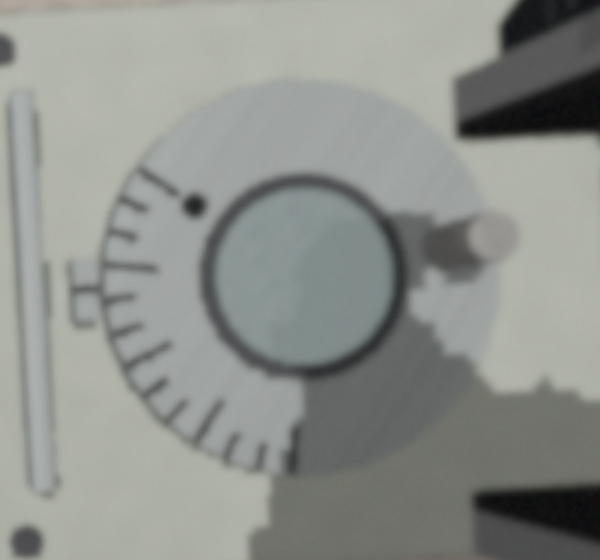

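Call:
carry_out --plan '[{"x": -0.019, "y": 0.006, "z": 0, "turn": 0, "hand": 0.04}, {"x": -0.019, "y": 0.006, "z": 0, "turn": 0, "hand": 0.04}, {"x": -0.019, "y": 0.006, "z": 0, "turn": 0, "hand": 0.04}, {"x": 0, "y": 0, "z": 0, "turn": 0, "hand": 0.04}, {"x": 0, "y": 0, "z": 0.02, "turn": 0, "hand": 0.04}, {"x": 0, "y": 0, "z": 0.03, "turn": 0, "hand": 0.04}, {"x": 0, "y": 0, "z": 0.03, "turn": 0, "hand": 0.04}, {"x": 0, "y": 0, "z": 0.01, "turn": 0, "hand": 0.04}, {"x": 0, "y": 0, "z": 0, "turn": 0, "hand": 0.04}, {"x": 0, "y": 0, "z": 0, "turn": 0, "hand": 0.04}]'

```text
t: 14.15
position: [615.9, 172.1, 142.0]
tool_rot: [[-0.999, -0.036, -0.022], [-0.036, 0.999, 0.014], [0.022, 0.014, -1.0]]
force: [0.4, -0.3, -0.3]
gripper_width: 40.2
```

Call:
carry_out --plan '[{"x": -0.004, "y": 0.012, "z": 0, "turn": 0, "hand": 0.04}, {"x": 0, "y": 0, "z": 0, "turn": 0, "hand": 0.04}, {"x": 0, "y": 0, "z": 0.02, "turn": 0, "hand": 0.04}, {"x": 0, "y": 0, "z": 0.02, "turn": 0, "hand": 0.04}, {"x": 0, "y": 0, "z": 0, "turn": 0, "hand": 0.04}, {"x": 0, "y": 0, "z": 0, "turn": 0, "hand": 0.04}]'

```text
t: 14.75
position: [624.1, 189.4, 109.8]
tool_rot: [[-0.999, -0.038, -0.008], [-0.038, 0.999, 0.019], [0.007, 0.02, -1.0]]
force: [-0.4, 0.1, 0.9]
gripper_width: 40.1
```

Call:
carry_out --plan '[{"x": 0.0048, "y": -0.0052, "z": 0, "turn": 0, "hand": 0.04}, {"x": 0, "y": 0, "z": 0, "turn": 0, "hand": 0.04}, {"x": 0, "y": 0, "z": 0.015, "turn": 0, "hand": 0.04}, {"x": 0, "y": 0, "z": 0, "turn": 0, "hand": 0.04}]'

```text
t: 15.15
position: [620.7, 184.2, 97.4]
tool_rot: [[-0.999, -0.037, -0.003], [-0.037, 0.999, 0.021], [0.002, 0.021, -1.0]]
force: [-0.7, -0.1, -0.4]
gripper_width: 39.9
```

Aligned; go down to about 65.

Call:
carry_out --plan '[{"x": 0.001, "y": 0, "z": 0.012, "turn": 0, "hand": 0.04}, {"x": 0, "y": 0, "z": 0.012, "turn": 0, "hand": 0.04}, {"x": 0, "y": 0, "z": 0.005, "turn": 0, "hand": 0.04}, {"x": 0, "y": 0, "z": 0, "turn": 0, "hand": 0.04}]'

```text
t: 15.55
position: [619.1, 184.7, 64.8]
tool_rot: [[-0.999, -0.037, -0.004], [-0.038, 0.999, 0.021], [0.004, 0.021, -1.0]]
force: [-0.7, -0.5, -0.1]
gripper_width: 40.1
```

Call:
carry_out --plan '[{"x": 0, "y": 0, "z": -0.001, "turn": 0, "hand": 0.005}, {"x": 0, "y": 0, "z": 0, "turn": 0, "hand": 0.005}, {"x": 0, "y": 0, "z": 0, "turn": 0, "hand": 0.005}, {"x": 0, "y": 0, "z": 0, "turn": 0, "hand": 0.005}, {"x": 0, "y": 0, "z": 0, "turn": 0, "hand": 0.005}]'

```text
t: 16.05
position: [619.1, 184.5, 65.6]
tool_rot: [[-0.999, -0.038, -0.005], [-0.038, 0.999, 0.02], [0.004, 0.02, -1.0]]
force: [0.2, -0.7, -2.7]
gripper_width: 9.9
```

Call:
carry_out --plan '[{"x": -0.0005, "y": -0.003, "z": 0, "turn": 0, "hand": 0.005}, {"x": -0.0003, "y": -0.003, "z": 0, "turn": 0, "hand": 0.005}, {"x": 0, "y": -0.003, "z": 0, "turn": 0, "hand": 0.005}, {"x": 0, "y": 0, "z": 0, "turn": 0, "hand": 0.005}]'

```text
t: 16.45
position: [619.2, 183.8, 65.6]
tool_rot: [[-0.999, -0.042, -0.004], [-0.042, 0.999, 0.03], [0.003, 0.03, -1.0]]
force: [-0.3, -0.7, -1.1]
gripper_width: 9.5
```

Call:
carry_out --plan '[{"x": 0, "y": -0.006, "z": 0, "turn": 0, "hand": 0.005}, {"x": 0, "y": -0.006, "z": 0, "turn": 0, "hand": 0.005}]'

```text
t: 16.65
position: [619.5, 181.7, 65.6]
tool_rot: [[-0.999, -0.045, -0.002], [-0.045, 0.998, 0.044], [-0.0, 0.044, -0.999]]
force: [0.1, 13.3, -4.8]
gripper_width: 9.8
```

Call:
carry_out --plan '[{"x": 0, "y": 0, "z": 0, "turn": 0, "hand": 0.02}, {"x": 0, "y": 0, "z": 0, "turn": 0, "hand": 0.02}, {"x": 0, "y": -0.005, "z": 0, "turn": 0, "hand": 0.02}, {"x": 0, "y": -0.005, "z": 0, "turn": 0, "hand": 0.02}, {"x": 0, "y": -0.004, "z": 0, "turn": 0, "hand": 0.02}]'

```text
t: 17.15
position: [622.0, 168.1, 66.4]
tool_rot: [[-0.999, -0.045, 0.003], [-0.045, 0.998, 0.046], [-0.005, 0.046, -0.999]]
force: [0.8, 2.8, -1.0]
gripper_width: 20.1
```

Call:
carry_out --plan '[{"x": 0.001, "y": -0.002, "z": 0, "turn": 0, "hand": 0.02}, {"x": 0, "y": 0, "z": 0, "turn": 0, "hand": 0.02}, {"x": 0, "y": 0, "z": 0, "turn": 0, "hand": 0.02}]'

```text
t: 17.45
position: [621.5, 164.5, 66.5]
tool_rot: [[-0.999, -0.044, 0.003], [-0.043, 0.998, 0.046], [-0.005, 0.046, -0.999]]
force: [1.0, 2.8, -0.8]
gripper_width: 20.0
```

```bash
python3 ring.py g.png
```

```text
[621.48161522 164.46818022  66.53086654] [-0.99904382 -0.04359079  0.00335936]
base ((597.0868530273438, 177.39450073242188), (171.2509765625, 150.05311584472656), 3.304433584213257)
post top 2263 [615.81017684 166.19373251  68.40897755]
post 0.93 [287.28  281.316] [612.05099204 167.617181    70.        ]
ring_axis 0.66 [310.408 186.984] [583.64375691 177.63357501  42.        ]
index 0.85 [312.424  48.804] [530.75263936 174.66534033  42.        ]
keeper 0.61 [302.176 352.506] [675.86018101 181.32012293  30.        ]
lip 0.75 [314.384   4.284] [516.77472398 173.82060623  46.        ]
```

View pics/g.png

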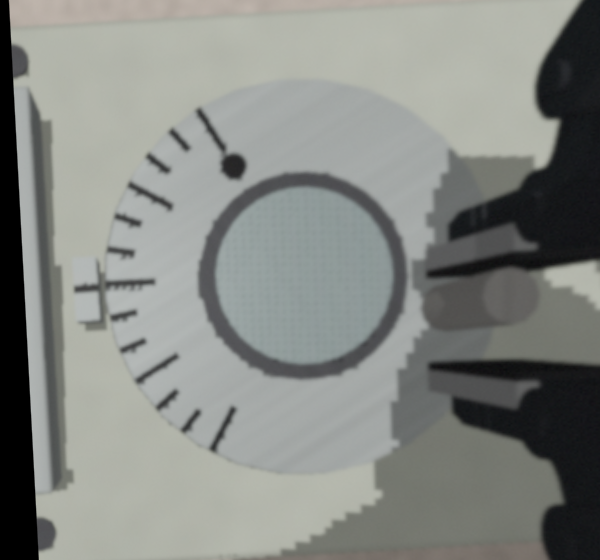

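Call:
carry_out --plan '[{"x": 0, "y": 0.003, "z": 0, "turn": 0, "hand": 0.02}, {"x": 0, "y": 0, "z": 0, "turn": 0, "hand": 0.04}, {"x": 0, "y": 0, "z": 0, "turn": 0, "hand": 0.04}, {"x": 0, "y": 0, "z": -0.02, "turn": 0, "hand": 0.04}, {"x": 0, "y": 0, "z": -0.03, "turn": 0, "hand": 0.04}, {"x": 0, "y": 0, "z": -0.04, "turn": 0, "hand": 0.04}, {"x": 0.02, "y": 0, "z": -0.04, "turn": 0, "hand": 0.04}, {"x": 0.02, "y": 0, "z": -0.03, "turn": 0, "hand": 0.04}, {"x": 0, "y": 0, "z": 0, "turn": 0, "hand": 0.04}, {"x": 0, "y": 0, "z": 0, "turn": 0, "hand": 0.04}]'

```text
t: 18.75
position: [578.4, 154.3, 230.4]
tool_rot: [[-0.999, -0.041, -0.004], [-0.041, 0.998, 0.039], [0.003, 0.039, -0.999]]
force: [-0.9, -0.0, -0.9]
gripper_width: 39.7
```

```bash
python3 ring.py i.png
python3 - <<'E'
from h import *
P,p,d=cam('top'); X=cloud(P,d); Z=X[...,2]
print('guard',*big(X,(Z>45)&(Z<62)&(abs(X[...,0]-504)<110)&(abs(X[...,1]+140)<90)))
E
```

```text
[578.61594818 154.35566435 230.39681135] [-0.99915626 -0.04086753 -0.00407667]
base ((596.8703002929688, 177.2196044921875), (188.62522888183594, 150.25436401367188), 3.3308746814727783)
post top 185 [618.3665803  168.29003525  68.64232428]
post 0.86 [286.104 234.108] [615.33283299 168.42750932  70.        ]
ring_axis 0.69 [294.224 190.092] [584.90281777 175.68135166  42.        ]
index 0.83 [294.28  125.118] [529.16837905 172.7177463   42.        ]
keeper 0.87 [294.392 275.688] [674.52436251 181.61399553  30.        ]
lip 0.64 [298.592 109.284] [516.1287227  175.21067623  46.        ]
guard 1075 [ 505.03745344 -137.98901867   54.0257394 ] ((503.7823791503906, -138.54257202148438), (141.38153076171875, 119.94331359863281), 3.661982774734497)
```

View pics/i.png

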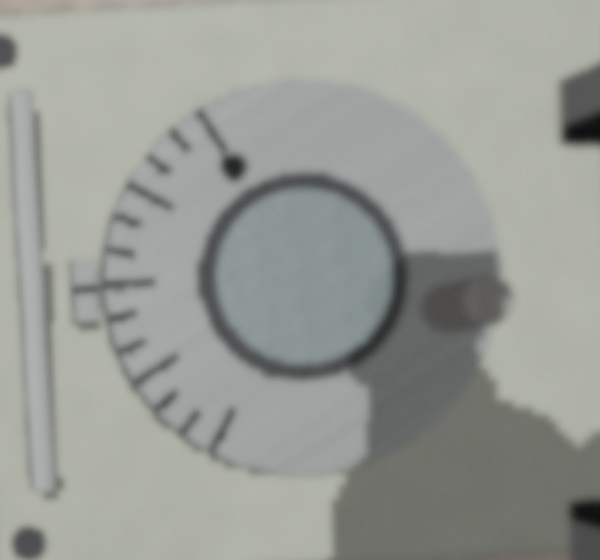

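The 60 mark at (130,283) lies on the index line at (88,288), a reading of about 61°. The guard is flat at mat centre and the arm is clear.

```bash
python3 -c "from station import arm; print(arm.sign_off())"
```

```text
the job is handed in; nothing more can be done
None
```

The guard is standing on the mat, the ring reads about 61°, and the job is handed in; signing off gave no verdict.

- **Guard:** I gripped its bar by the two ends so it could pivot. I tilted it about 0.2 rad over the lip, drew it 19 mm clear of the keeper and set it down. The wrist force stayed at about 10 N or less in the readings I took. Its centre measured about 2 to 3 mm from the mat's centre, with the roof level.
- **Ring:** It started at about 36.5°. Turning it with the post gripped tight stalled and showed 13 N, so I opened the jaws slightly and pushed the post with one finger at about 3 N. The last picture shows the long 60 mark at the index line; measured from several marks, it reads about 61°, within the 4° allowed.
- **At hand-in:** The gripper was open and about 160 mm above the ring, touching nothing, at about 19 s of the 54 s allowed. I did not measure the bottle, jar and slide box again, but the arm never worked near them.

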